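# Wedge the rocking bench amplifier

### The arm

A 6-joint arm with a two-finger parallel gripper is mounted at the origin on the work surface. World frame = base frame: x ahead of the robot, y to its left, z up, the work surface at z = 0. Lengths are in m, angles in rad, forces in N, time in s.
With the tool pointing down it reaches from about 0.275 to 0.85 m from the base axis. Payload 5.2 kg.
Tool frame: the origin (TCP) lies midway between the tips of the shut fingers; the grasp point (between the pads) lies 19 mm behind it (arm.grasp_offset is the distance from the TCP to the grasp point, in m); z points along the fingers, y is the direction in which the jaws open and shut (so a half turn about z gives the same grasp; the last joint's range is limited). The gripper opens to 85 mm and grips with 20 to 120 N. Pads are 22 mm wide; open, the fingers measure 114 mm over their backs; the gripper's body (76 mm by 85 mm) begins 54 mm behind the grasp point. The pads swing forward as they close: fully open they stand 13 mm farther back than shut.
Start: joints at [1.003, 0.259, 1.535, -0, 1.348, -0.203], TCP at [0.196, 0.514, 0.211] pointing down, gripper open.
Joint ranges: [-3.14, 3.14], [-0.91, 2.08], [0.19, 2.58], [-1.22, 4.36], [0.22, 2.71], [-3.12, 3.12]. Speed limits (rad/s): [2.57, 2.57, 3.14, 3.14, 3.14, 3.14].

### API

Orientations are given as a unit quaternion [w, x, y, z].
In Python, from workcell import arm, cams gives the robot as it stands.
- The arm moves only by the tool jog_arm, never from a script. Its argument "moves" is a list that holds one entry, the list of rows, each a list of 7 numbers: the turn, a rotation vector about the tool's x, y, z in rad, then the shift along the tool's x, y, z in m, then the gripper command: -1 is shut, 1 is fully open, values between are in proportion. In form: [[[wx, wy, wz, dx, dy, dz, claw], ...]]. A call has 1 to 8 rows; each row shifts and turns the commanded pose from where the row before left it, along the tool's axes as they then stand; what a row does not reach is not made up. A row lasts 1/12 s, in which the tool goes at most 41.7 mm and 7.16 degrees, less where a joint would pass 70% of its speed; a pose out of reach is approached as far as the arm can. A call is refused whole if a number of a shift passes 0.0417 or a number of a turn 0.125, either way. A call with a gripper value outside its range is refused whole. The fingers move at their own pace and stop on an object; "force" is the grip in N (left out, the last holds). Time passes only in rows, so rows that do not move let the fingers close. It gives the time, the measured TCP pose, the force and the opening at its end, in the units of the state.
- arm.get_state(): the state, without advancing time (a new reading comes with each control period).
- cams.read_camera(name): name is "scene" or "top"; returns the picture (420x560x3 uint8, red, green, blue); there is no depth.
- cams.camera_model(name): a dict with "fx", "fy", "cx", "cy" (pixels), "distortion" ([k1, k2, p1, p2, k3] as OpenCV has them; the pictures are not rectified), "R" (3x3) and "t" (3): a world point X has camera coordinates R X + t. Camera axes: x right, y down, z forward; pixel columns grow to the right and rows downward; lengths in m; the calibration is good to about 2 mm. A picture is of the moment at which its call begins. camera_model takes no time and is no camera call.
- arm.finish_job(): hands the job in, once; it reports no verdict.
Trained networks look in the newest picture that a camera, given by its name, has taken for a name from the list of things; names that differ only in an ending like _2 or _b are one class to them, and where a whole thing is asked for, a point or a joint stands for the part that bears it (a point fixed in the world has none). Each returns a list of dicts, best first, with "confidence" (0 to 1); they miss things now and then, are a little off and sometimes report something else, mostly with a low value. They report only what shows in the picture. A call takes as long as a camera call. They do not tell look-alikes from the thing itself.
- cams.look_for(camera, query): "box" ([left, top, right, bottom] in pixels, round what is visible of it).
- cams.regions_of(camera, query): "pixels" (420x560 bool, what is visible of it) and "box" ([left, top, right, bottom] in pixels, round what is visible of it).
The state is a dict: "time_s": time; "joint_positions": joint angles; "joint_vel": joint speeds; "joint_torque": joint torques, N m; "ee_pos": TCP position; "ee_rot": TCP orientation; "wrist_force": force on the tool from outside, world axes, zero at the start; "ft_torque": the same for the moment, N m; "grip_width": finger opening in m.
Only numpy, scipy, OpenCV 4.12 (cv2) and the standard library are available. Lean on these libraries where they do the work, as an engineer would, in place of code of your own. Each camera call takes 0.05 s, during which the arm holds its last target.

### The job

One corner foot of the bench amplifier is too short, so the case rocks. With the fingertips only, push the grey wedge, thin end first, under that short foot until the case no longer rocks, yet is not jacked out of level, and test it by pressing down firmly (about 10 N) on the top of the case over that foot; if it still dips, push the wedge in farther and test again. Finish while holding that press, the case staying level; pinch and lift nothing, and do not shove the amplifier along or disturb the jar, the vial or the cup.

Things in the scene. Friction and masses are not known exactly. Their poses are not given: they have to be found in the camera images.
- amp: loose bench amplifier, 2.4 kg: off-white case 200 (x) x 260 (y) x 65 mm on 14 mm feet (flat top 79 mm above the bench), grey front panel with knobs on its +x side. Origin: centre of its footprint at bench level; z up. Feet at x = +-75, y = +-105 mm; the one at (+75, +105) is too short. It stands level on the other three; 2 to 3 N down over the short foot makes that corner dip
- corner_top (a point): point on the flat top of the case right over the short foot, 79 mm above the bench when level: the place to press. The short foot is a rubber dome, 11 mm radius, whose lowest point is 5 to 9 mm above the bench (differs from run to run, not reported). A dip of about 1.5 mm here is too much
- wedge: loose grey plastic wedge, 90 g, 130 long (x) x 56 wide (y) mm. Origin: centre of its underside; x points to the thin end. Its top slopes evenly from 3 mm high at x = +65 to 16 mm at x = -53 mm; behind that an upright heel 12 mm thick, 56 wide, 35 high, to push on. It starts on the case's +y side, thin end roughly towards the short foot, up to 20 mm out of line and 0.2 rad askew
- wedge_tip (a point): middle of the wedge's thin edge, at bench level. Snug, it lies about 20 to 60 mm past the short foot's centre
- wedge_heel (a point): middle of the back face of the wedge's heel, 17 mm above the bench: the place to push. The wedge slides with about 0.5 to 1 N; the push rises above 3 N once it is snug under the foot; pushed much farther it jacks up the corner
- jar: bystander: glass jar with a lid, 66 mm across, 120 mm high, beyond the amplifier's +x side; origin at the centre of its underside
- vial: bystander: small glass jar with a lid, 34 mm across, 55 mm high; origin at the centre of its underside. The vial and the cup may swap places: one stands by the case's +y side on the robot's side of the wedge, the other beyond the wedge
- cup: bystander: small white ceramic cup, 46 mm across, 45 mm high; origin at the centre of its underside
There are look-alikes about, which are no part of the job. What is meant by the wedge is not orange, and is the smaller of those in its own colour.

How it is judged:
By the outcome, as a careful person would: the job done as asked, in the order asked, and still so for the second after the job is handed in, while the arm keeps its last pose, push and grip.
It also fails if it takes over 48 s, if anything falls off the work surface, if the arm or the gripper's body presses on something with over 40 N, if the wrist force passes 120 N, or if a joint passes its speed limit or range.

## Working session

There is one attempt and no reset: what is moved stays moved. The work goes in short steps, Python scripts to look and compute and a tool call to move; the robot and the scene stay as the last step left them, time stands still between calls to the robot, and variables do not carry over. Pictures are saved under pics/ and viewed, and the job is handed in when it is done.

Besides the shell and the picture viewer there is one more tool, called as a command line: name --argument value ..., lists and objects as JSON in quotes. jog_arm: Moves the arm, as the interface text tells. Its arguments: {"type":"object","properties":{"moves":{"type":"array","items":{"type":"array","items":{"type":"array","items":{"type":"number"}}}},"force":{"type":"number"}},"required":["moves"]}

```bash
ls; mkdir -p pics; python3 - <<'E'
from workcell import arm,cams
import cv2,json
s=arm.get_state(); print(s)
for n in ("scene","top"):
    im=cams.read_camera(n); cv2.imwrite(f"pics/{n}0.png",im[:,:,::-1]); 
    m=cams.camera_model(n); print(n,m)
E
```

```text
pics
{'time_s': 0.0, 'joint_positions': array([ 1.00319742e+00,  2.59367052e-01,  1.53608315e+00,  4.04165787e-05,
        1.34798412e+00, -2.02793778e-01]), 'joint_vel': array([ 0.00067125, -0.00092778, -0.00084398,  0.00132401, -0.00108836,
        0.00118204]), 'joint_torque': array([-1.58025450e-04, -4.46026504e+01, -2.90582442e+01, -1.72511491e-04,
        1.18183665e-02,  1.83150416e-05]), 'ee_pos': array([0.19587819, 0.51334356, 0.21016175]), 'ee_rot': array([-3.64255670e-04,  1.81397136e-01,  9.83409493e-01, -8.45955100e-04]), 'wrist_force': array([ 0.31426473, -0.30071446,  0.73216182]), 'ft_torque': array([ 0.00697836, -0.01625259, -0.01312305]), 'grip_width': 0.08577772299182784}
scene {'fx': 383.63152204904736, 'fy': 383.63152204904736, 'cx': 280.08728888634863, 'cy': 216.0706122091381, 'distortion': array([-0.02685792,  0.        ,  0.        ,  0.        ,  0.        ]), 'R': array([[-0.59457401,  0.80401517, -0.00643129],
       [ 0.59334655,  0.43335731, -0.67833717],
       [-0.54260633, -0.40713763, -0.73472262]]), 't': array([ 0.31104569, -0.28138649,  1.0697686 ])}
top {'fx': 383.0508425217333, 'fy': 383.0508425217333, 'cx': 284.0603951533722, 'cy': 205.77718323901195, 'distortion': array([-6.84055471e-06,  0.00000000e+00,  0.00000000e+00,  0.00000000e+00,
        0.00000000e+00]), 'R': array([[-0.01828589, -0.99975331,  0.01260704],
       [-0.99770023,  0.01742233, -0.06550355],
       [ 0.06526775, -0.01377584, -0.99777269]]), 't': array([0.01749261, 0.54112871, 0.91095367])}
```

View pics/scene0.png

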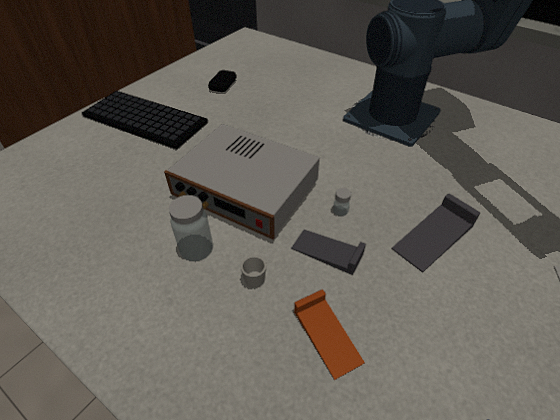

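View pics/top0.png

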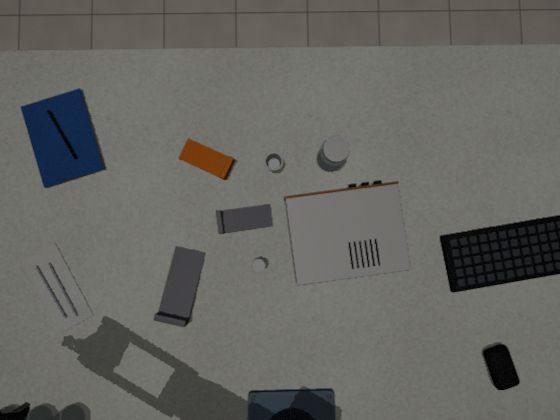

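The scene view shows the amp around (245,180), with the jar at (190,228), cup at (253,272) and vial at (342,201). Wedge candidates in the top view:
- Small grey at (245,219)
- Larger grey at (180,286)
- Orange at (208,158)

The small grey one at (245,219) fits the description: it isn't orange, it is the smaller of the two greys, and its thin end points at the case. I'll confirm this with an enlarged crop.

```bash
cat > h.py <<'E'
import numpy as np,cv2
from workcell import arm,cams
def proj(n,P):
    m=cams.camera_model(n);K=np.array([[m['fx'],0,m['cx']],[0,m['fy'],m['cy']],[0,0,1]])
    r,_=cv2.Rodrigues(m['R']);p,_=cv2.projectPoints(np.atleast_2d(np.float64(P)),r,m['t'],K,m['distortion']);return p[:,0]
def back(n,uv,z):
    m=cams.camera_model(n);K=np.array([[m['fx'],0,m['cx']],[0,m['fy'],m['cy']],[0,0,1]])
    u=cv2.undistortPoints(np.float64(uv).reshape(-1,1,2),K,m['distortion'])[:,0]
    d=np.c_[u,np.ones(len(u))]@m['R'];c=-m['R'].T@m['t']
    return c+d*((np.reshape(z,(-1,1))-c[2])/d[:,2:])
E
python3 - <<'E'
from h import *
im=cams.read_camera("top")
np.save('top.npy',im)
for q in ("amp","wedge","jar","vial","cup"):
    for r in cams.regions_of("top",q):
        M=r['pixels'];ys,xs=np.nonzero(M)
        print(q,round(r['confidence'],2),np.round(r['box']),M.sum(), cv2.minAreaRect(np.c_[xs,ys].astype(np.float32)))
c=im[130:300,195:425,::-1]
cv2.imwrite('pics/crop1.png',cv2.resize(c,None,fx=3.4,fy=3.4,interpolation=cv2.INTER_CUBIC))
E
```

```text
amp 0.55 [285. 180. 410. 283.] 10376 ((347.0900573730469, 231.12998962402344), (93.33809661865234, 115.5412368774414), 81.8698959350586)
wedge 0.76 [181. 142. 236. 180.] 1256 ((206.850830078125, 157.8409881591797), (53.308902740478516, 24.793506622314453), 23.629379272460938)
wedge 0.73 [153. 244. 206. 325.] 2484 ((179.76470947265625, 285.94122314453125), (34.92512893676758, 78.58153533935547), 14.03624439239502)
wedge 0.63 [214. 205. 276. 234.] 1286 ((244.54669189453125, 218.06101989746094), (23.594867706298828, 55.76622009277344), 82.33319854736328)
jar 0.83 [318. 135. 348. 170.] 805 ((333.0000305175781, 153.00001525878906), (26.870054244995117, 35.35533905029297), 45.0)
vial 0.58 [255. 255. 266. 269.] 153 ((259.5, 263.5), (13.0, 13.0), 90.0)
cup 0.53 [267. 153. 285. 173.] 283 ((274.0, 161.0), (18.0, 18.0), 0.0)
```

View pics/crop1.png

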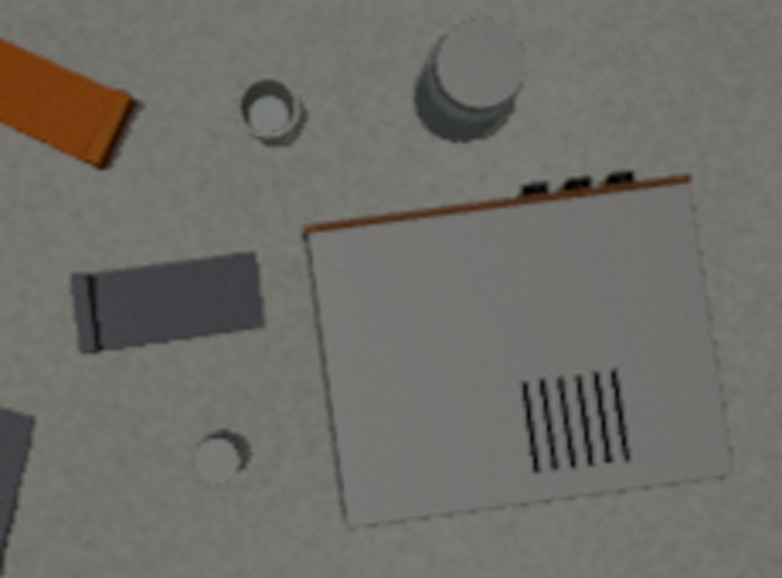

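The crop confirms the small grey wedge: heel at crop x≈85, thin end at x≈260 facing the case. Next I'll fit the poses.

```bash
python3 - <<'E'
from h import *
from scipy.optimize import least_squares
cr=lambda a:(np.array(a,float)+.5)/3.4-.5+[195,130]
def T(p,L):
    c,s=np.cos(p[2]),np.sin(p[2]);L=np.array(L,float)
    return np.c_[p[0]+c*L[:,0]-s*L[:,1],p[1]+s*L[:,0]+c*L[:,1],L[:,2]]
aL=[(.1,.13,.079),(.1,-.13,.079),(-.1,-.13,.079),(-.1,.13,.079)]
aP=cr([(305,229),(690,178),(731,477),(347,525)])
print(np.round(back('top',aP,.079),4))
wL=[(-.065,.028,.035),(-.065,-.028,.035),(.065,-.028,.003),(.065,.028,.003)]
wP=cr([(80,352),(71,275),(255,252),(264,327)])
print(np.round(back('top',wP,[.035,.035,.003,.003]),4))
def fit(L,P,p0):
    r=least_squares(lambda p:(proj('top',T(p,L))-P).ravel(),p0);print(np.round(r.x,4),np.round(r.fun,2));return r.x
g=back('top',aP,.079).mean(0)
a=fit(aL,aP,[g[0],g[1],0]); 
g=back('top',wP,.02).mean(0); w=fit(wL,wP,[g[0],g[1],-1.5])
np.savez('pose.npz',a=a,w=w)
foot=T(a,[(.075,.105,0)])[0];print('foot',foot)
d=foot-T(w,[(.065,0,0)])[0]; 
c,s=np.cos(w[2]),np.sin(w[2]);print('tip->foot along,lat',d[0]*c+d[1]*s,-d[0]*s+d[1]*c,'heel',T(w,[(-.065,0,.017)]))
print('wedge heading vs amp -y', w[2]-(a[2]-np.pi/2))
for q,uv,z in (('jar',(336,150),.12),('vial',(195+217/3.4,130+459/3.4),.055),('cup',(195+270/3.4,130+110/3.4),.0)): print(q,np.round(back('top',[uv],z),4))
for n in('top','scene'):
    im=cams.read_camera(n)[:,:,::-1].copy()
    im=cv2.resize(im,None,fx=3,fy=3)
    def ln(P):
        p=(proj(n,P)+.5)*3-.5
        cv2.polylines(im,[p.astype(int).reshape(-1,1,2)],True,(0,255,0),1)
    ln(T(a,aL));ln(T(w,wL));ln(T(a,[(x,y,0.014) for x,y,_ in aL]));ln(T(w,[(x,y,0) for x,y,_ in wL]))
    im=im[330:900,400:1200] if n=='scene' else im[380:920,560:1280]
    cv2.imwrite(f'pics/ov_{n}.png',im)
E
```

```text
[[ 0.5573  0.0076  0.079 ]
 [ 0.5872 -0.2513  0.079 ]
 [ 0.3879 -0.271   0.079 ]
 [ 0.3616 -0.0164  0.079 ]]
[[0.4781 0.1649 0.035 ]
 [0.5318 0.1708 0.035 ]
 [0.5479 0.043  0.003 ]
 [0.4935 0.0374 0.003 ]]
[ 0.4735 -0.1328  0.1094] [ 0.11 -0.63 -0.1   0.03  0.84 -0.21 -0.84  0.77]
[ 0.5131  0.104  -1.4413] [ -3.19 -22.92   2.68  23.15   3.25  21.99  -2.71 -22.59]
foot [ 0.53658496 -0.02021958  0.        ]
tip->foot along,lat 0.06119247062404851 0.007293384150464327 heel [[0.5046656  0.16843065 0.017     ]]
wedge heading vs amp -y 0.020059842793551663
jar [[ 0.6546 -0.1063  0.12  ]]
vial [[0.4034 0.0689 0.055 ]]
cup [[0.6512 0.0296 0.    ]]
```

View pics/ov_top.png

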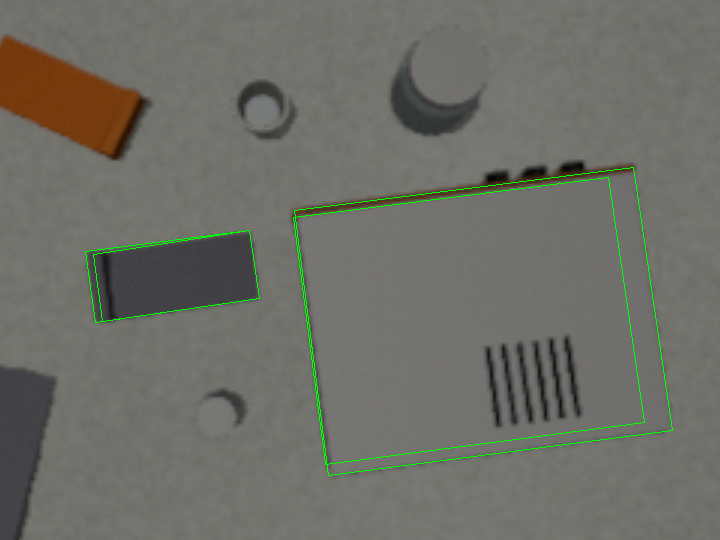

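View pics/ov_scene.png

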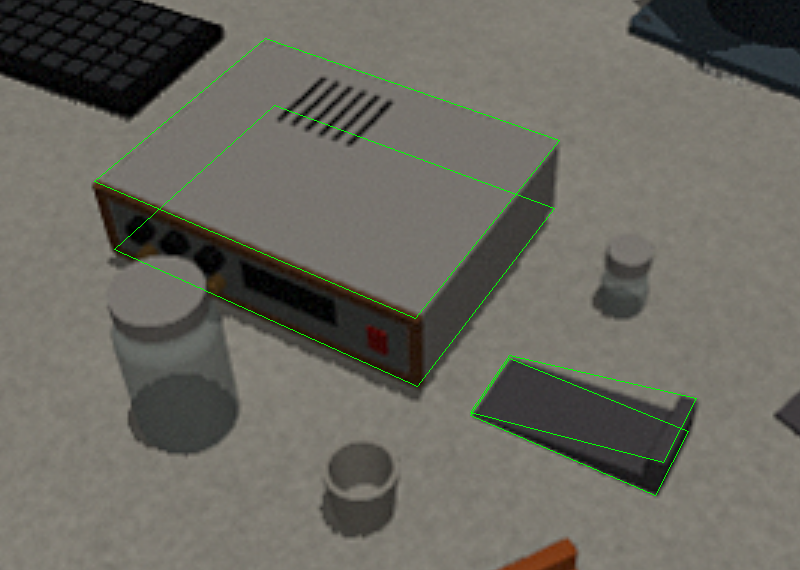

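The amp fits in both views to under 1 px. The wedge corner order was mirrored, so I'll refit it.

```bash
cat >> h.py <<'E'
from scipy.optimize import least_squares
cr=lambda a:(np.array(a,float)+.5)/3.4-.5+[195,130]
def T(p,L):
    c,s=np.cos(p[2]),np.sin(p[2]);L=np.array(L,float)
    return np.c_[p[0]+c*L[:,0]-s*L[:,1],p[1]+s*L[:,0]+c*L[:,1],L[:,2]]
aL=[(.1,.13,.079),(.1,-.13,.079),(-.1,-.13,.079),(-.1,.13,.079)]
wL=[(-.065,.028,.035),(-.065,-.028,.035),(.065,-.028,.003),(.065,.028,.003)]
def fit(n,L,P,p0):
    r=least_squares(lambda p:(proj(n,T(p,L))-P).ravel(),p0);print(np.round(r.x,4),np.round(r.fun,2));return r.x
E
python3 - <<'E'
from h import *
wP=cr([(71,275),(80,352),(264,327),(255,252)])
w=fit('top',wL,wP,[.51,.1,-1.5])
a=np.load('pose.npz')['a'];np.savez('pose.npz',a=a,w=w)
F=T(a,[(.075,.105,0)])[0];f=F
d=f-T(w,[(.065,0,0)])[0]; 
c,s=np.cos(w[2]),np.sin(w[2]);print('foot',f,'tip->foot along,lat',d[0]*c+d[1]*s,-d[0]*s+d[1]*c,'heel',T(w,[(-.065,0,.017)]))
print('heading vs amp -y', w[2]-(a[2]-np.pi/2))
im=cams.read_camera('scene')[:,:,::-1].copy();im=cv2.resize(im,None,fx=3,fy=3)
for z in(0,1):
    p=(proj('scene',T(w,[(x,y,h*z) for x,y,h in wL]))+.5)*3-.5
    cv2.polylines(im,[p.astype(int).reshape(-1,1,2)],True,(0,255,0),1)
cv2.imwrite('pics/ov2.png',im[600:900,800:1200])
# tool axes
from scipy.spatial.transform import Rotation as R
q=arm.get_state()['ee_rot'];print(R.from_quat(q[[1,2,3,0]]).as_matrix().round(3))
E
```

```text
[ 0.5128  0.104  -1.4503] [-0.47 -0.43 -0.11  0.37  0.53  0.28  0.07 -0.22]
foot [ 0.53658496 -0.02021958  0.        ] tip->foot along,lat 0.061159667753695135 0.008654084046270012 heel [[0.50501198 0.16851319 0.017     ]]
heading vs amp -y 0.011090833403005318
[[-0.934  0.357  0.   ]
 [ 0.357  0.934  0.   ]
 [-0.     0.    -1.   ]]
```

View pics/ov2.png

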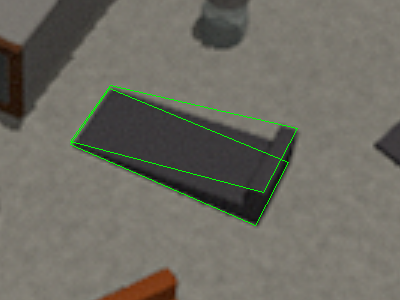

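Both fits are good. The foot lies 61 mm ahead of the tip and 8.7 mm to the wedge's left. I'll push with two fingertips, part open, along the line from heel to foot (heading -1.405).

jog_arm --moves '[[[0, 0, 0.1155, 0, 0, 0.009, -0.6], [0, 0, 0.1155, 0, 0, 0.009, -0.6], [0, 0, 0.1155, 0, 0, 0.009, -0.6], [0, 0, 0.1155, 0, 0, 0.009, -0.6], [0, 0, 0.1155, 0, 0, 0.009, -0.6], [0, 0, 0.1155, 0, 0, 0.009, -0.6], [0, 0, 0.1155, 0, 0, 0.009, -0.6], [0, 0, 0.1155, 0, 0, 0.009, -0.6]]]' --force 20

```text
time_s: 1.22
ee_pos: [0.1962, 0.5139, 0.1387]
ee_rot: [-0.0, 0.603, 0.798, 0.0]
wrist_force: [0.4, 0.1, -0.4]
grip_width: 0.0169
```

jog_arm --moves '[[[0, 0, 0.1155, 0, 0, 0.009, -0.6], [0, 0, 0, -0.028, 0.0207, 0, -0.6], [0, 0, 0, -0.028, 0.0207, 0, -0.6], [0, 0, 0, -0.028, 0.0207, 0, -0.6], [0, 0, 0, -0.028, 0.0207, 0, -0.6], [0, 0, 0, -0.028, 0.0207, 0, -0.6], [0, 0, 0, -0.028, 0.0207, 0, -0.6], [0, 0, 0, -0.028, 0.0207, 0, -0.6]]]'

```text
time_s: 1.88
ee_pos: [0.3727, 0.3433, 0.1302]
ee_rot: [0.0, 0.646, 0.764, 0.0]
wrist_force: [0.7, 0.4, 0.8]
grip_width: 0.0171
```

jog_arm --moves '[[[0, 0, 0, -0.028, 0.0207, 0, -0.6], [0, 0, 0, -0.028, 0.0207, 0, -0.6], [0, 0, 0, -0.028, 0.0207, 0, -0.6], [0, 0, 0, -0.028, 0.0207, 0, -0.6], [0, 0, 0, -0.028, 0.0207, 0, -0.6], [0, 0, 0, 0, 0, 0, -0.6]]]'

```text
time_s: 2.38
ee_pos: [0.5019, 0.2194, 0.1303]
ee_rot: [0.002, 0.648, 0.762, 0.001]
wrist_force: [0.1, 0.4, 0.5]
grip_width: 0.0171
```

jog_arm --moves '[[[0, 0, 0, 0, -0.0055, 0.03, -0.6], [0, 0, 0, 0, 0, 0.03, -0.6], [0, 0, 0, 0, 0, 0.025, -0.6], [0, 0, 0, 0, 0, 0.02, -0.6], [0, 0, 0, 0, 0, 0.01, -0.6], [0, 0, 0, 0, 0, 0, -0.6], [0, 0, 0, 0, 0, 0, -0.6]]]'

```text
time_s: 2.97
ee_pos: [0.4915, 0.2229, 0.0152]
ee_rot: [-0.0, 0.646, 0.764, -0.0]
wrist_force: [1.2, 0.2, 0.6]
grip_width: 0.0171
```

```bash
python3 - <<'E'
from h import *
for n in('scene','top'):
    im=cams.read_camera(n)[:,:,::-1].copy();im=cv2.resize(im,None,fx=3,fy=3)
    cv2.imwrite(f'pics/a_{n}.png',im[400:940,540:1320] if n=='scene' else im[380:880,560:1280])
print(arm.get_state()['wrist_force'],arm.get_state()['ee_pos'])
E
```

```text
[0.41648994 0.10271113 1.0900724 ] [0.4925905  0.22317022 0.0164016 ]
```

View pics/a_scene.png

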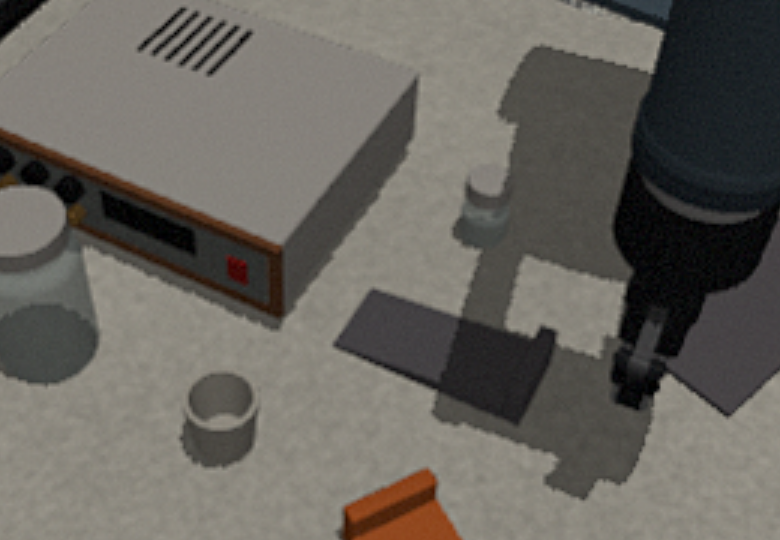

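View pics/a_top.png

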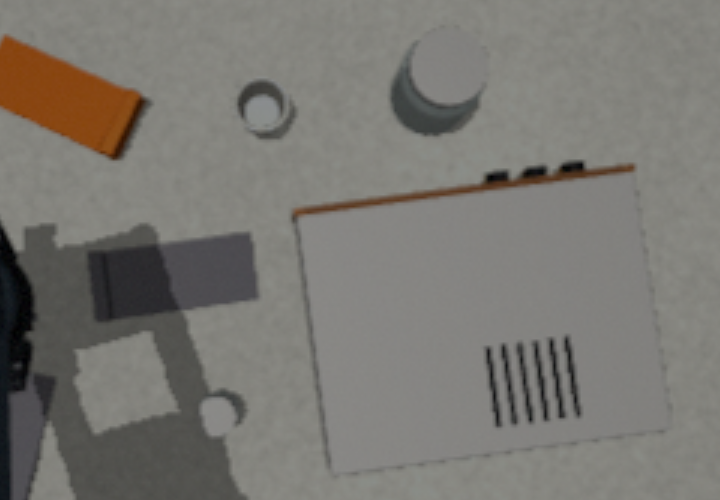

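jog_arm --moves '[[[0, 0, 0, -0.015, 0.002, 0, -0.6], [0, 0, 0, -0.015, 0, 0, -0.6], [0, 0, 0, -0.008, 0, 0, -0.6], [0, 0, 0, -0.006, 0, 0, -0.6], [0, 0, 0, -0.006, 0, 0, -0.6], [0, 0, 0, -0.006, 0, 0, -0.6], [0, 0, 0, -0.006, 0, 0, -0.6], [0, 0, 0, -0.006, 0, 0, -0.6]]]'

```text
time_s: 3.73
ee_pos: [0.5047, 0.1557, 0.0151]
ee_rot: [0.0, 0.646, 0.764, 0.0]
wrist_force: [0.2, -0.3, -0.4]
grip_width: 0.0172
```

jog_arm --moves '[[[0, 0, 0, -0.006, 0, 0, -0.6], [0, 0, 0, -0.006, 0, 0, -0.6], [0, 0, 0, -0.006, 0, 0, -0.6], [0, 0, 0, 0, 0, 0, -0.6]]]'

```text
time_s: 4.07
ee_pos: [0.5079, 0.1372, 0.0149]
ee_rot: [0.0, 0.646, 0.763, -0.0]
wrist_force: [0.2, -0.6, -0.2]
grip_width: 0.0171
```

```bash
python3 - <<'E'
from h import *
for n in('scene','top'):
    im=cams.read_camera(n)[:,:,::-1].copy();im=cv2.resize(im,None,fx=3,fy=3)
    cv2.imwrite(f'pics/b_{n}.png',im[400:940,540:1320] if n=='scene' else im[380:880,560:1280])
for i in range(1):print(arm.get_state()['wrist_force'],arm.get_state()['ee_pos'])
E
```

```text
[-0.00223013 -0.22392049 -0.21707021] [0.50768396 0.13799967 0.01497473]
```

View pics/b_scene.png

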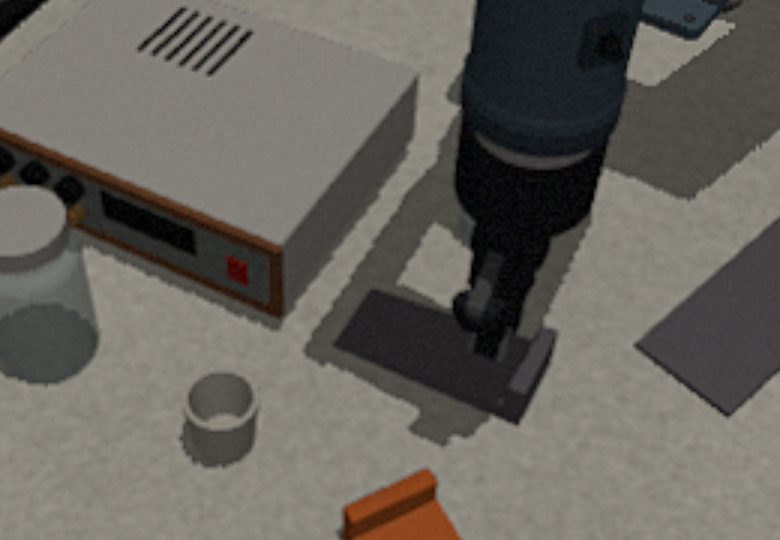

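View pics/b_top.png

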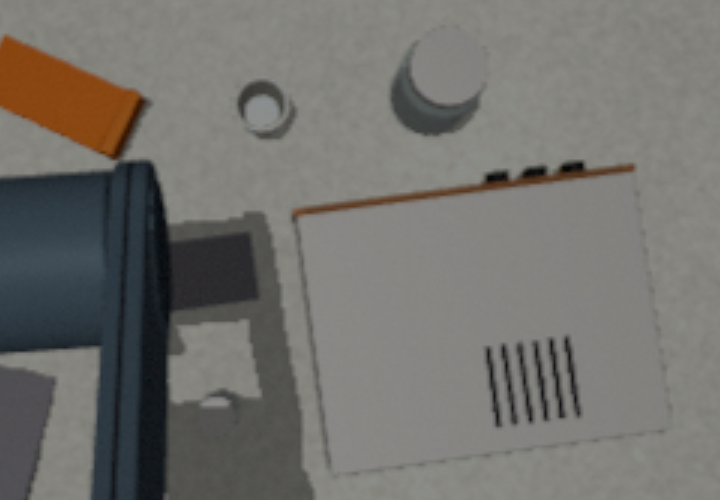

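The wedge hasn't moved: the fingers now appear in front of the heel, at crop (490,355). They must have passed over it, so the measured z may not be the tip height. I'll check by projecting.

```bash
python3 - <<'E'
from h import *
s=arm.get_state()
print(s['ee_pos'],s['joint_positions'],s['wrist_force'])
for z in (0.015,.03,.04,.05):
    print(z,proj('scene',[[.5077,.138,z]]), 'prev',proj('scene',[[.4926,.2232,z]]))
im=cams.read_camera('scene')[:,:,::-1]
c=cv2.resize(im[190:290,280:400],None,fx=6,fy=6,interpolation=cv2.INTER_CUBIC);c=cv2.convertScaleAbs(c,alpha=2,beta=10)
for z,col in((.015,(0,0,255)),(.035,(0,255,0))):
    p=(proj('scene',[[.5077,.138,z]])[0]-[280,190])*6;cv2.circle(c,tuple(p.astype(int)),3,col,-1)
cv2.imwrite('pics/c.png',c)
E
```

```text
[0.50768396 0.13799967 0.01497473] [ 5.31234625e-02  4.32602301e-01  1.82772889e+00  1.65238802e-04
  8.81383060e-01 -1.12715610e-01] [-0.00223013 -0.22392049 -0.21707021]
0.015 [[343.36133448 252.69666349]] prev [[387.95842544 269.28921084]]
0.03 [[344.28608843 247.81564109]] prev [[389.63142842 264.49513009]]
0.04 [[344.91827394 244.47691993]] prev [[390.77623157 261.21265237]]
0.05 [[345.56344742 241.06798895]] prev [[391.94547168 257.85844207]]
```

View pics/c.png

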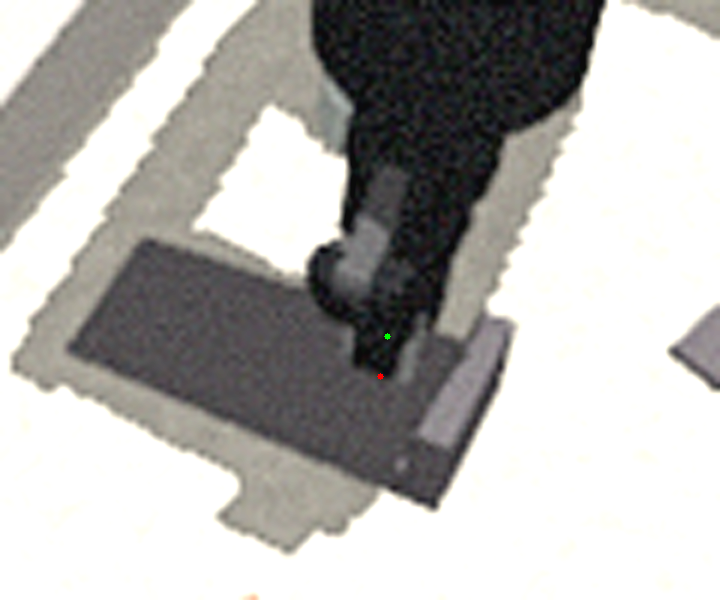

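The fingers really are at (0.508, 0.138, 0.015), overlapping the space the heel occupied, with no force and no wedge movement. I'll lower gently onto the slope to see whether there is any contact at all.

jog_arm --moves '[[[0, 0, 0, 0, 0, 0.002, -0.6], [0, 0, 0, 0, 0, 0.002, -0.6], [0, 0, 0, 0, 0, 0.001, -0.6], [0, 0, 0, 0, 0, 0, -0.6]]]'

```text
time_s: 4.55
ee_pos: [0.5073, 0.1384, 0.0096]
ee_rot: [-0.0, 0.646, 0.764, -0.0]
wrist_force: [0.7, 0.1, -0.4]
grip_width: 0.0171
```

```bash
python3 - <<'E'
from h import *
im=cams.read_camera('scene')[:,:,::-1]
def crop(im,k):
    c=cv2.resize(im[215:290,290:380],None,fx=8,fy=8,interpolation=cv2.INTER_CUBIC);cv2.imwrite(k,cv2.convertScaleAbs(c,alpha=3,beta=20))
crop(im,'pics/d.png')
s=arm.get_state();print(s['ee_pos'],s['wrist_force'])
for r in cams.regions_of('scene','wedge'):print(r['confidence'],r['box'])
E
```

```text
[0.50738378 0.13842477 0.00974187] [-0.28447103 -0.10190469  0.69498688]
0.9 [389.9, 193.9, 478.8, 273.6]
0.8 [293.9, 232.7, 362.0, 275.2]
0.8 [291.5, 290.9, 366.1, 376.8]
0.4 [242.1, 255.2, 271.3, 283.7]
```

View pics/d.png

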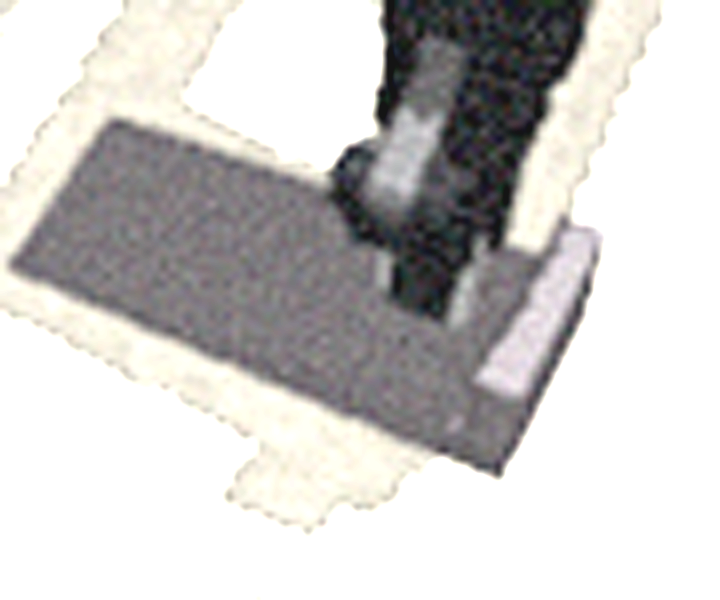

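The crop shows the fingertip at (430,310) sunk into the wedge surface, and the forces read zero. So the open fingers passed through the heel without touching it. I'll lift out, shut the fingers, and try again slowly, checking contact at each step.

jog_arm --moves '[[[0, 0, 0, 0, 0, -0.03, -1], [0, 0, 0, 0, 0, -0.04, -1], [0, 0, 0, 0.02, 0.002, 0, -1], [0, 0, 0, 0.035, 0, 0, -1], [0, 0, 0, 0.025, 0, 0, -1], [0, 0, 0, 0, 0, 0.03, -1], [0, 0, 0, 0, 0, 0.03, -1], [0, 0, 0, 0, 0, 0.003, -1]]]'

```text
time_s: 5.32
ee_pos: [0.4926, 0.2173, 0.013]
ee_rot: [-0.002, 0.645, 0.764, -0.003]
wrist_force: [-1.4, 0.1, 0.3]
grip_width: 0.0
```

jog_arm --moves '[[[0, 0, 0, -0.015, 0, 0, -1], [0, 0, 0, -0.015, 0, 0, -1], [0, 0, 0, -0.004, 0, 0, -1], [0, 0, 0, -0.004, 0, 0, -1], [0, 0, 0, 0, 0, 0, -1]]]'

```text
time_s: 5.73
ee_pos: [0.5033, 0.1794, 0.0178]
ee_rot: [0.0, 0.646, 0.763, 0.0]
wrist_force: [0.4, 0.4, 0.0]
grip_width: -0.0003
```

```bash
python3 - <<'E'
from h import *
im=cams.read_camera('scene')[:,:,::-1]
c=cv2.resize(im[205:290,290:400],None,fx=7,fy=7,interpolation=cv2.INTER_CUBIC);cv2.imwrite('pics/e.png',cv2.convertScaleAbs(c,alpha=3,beta=20))
s=arm.get_state();print(s['ee_pos'],s['wrist_force'])
E
```

```text
[0.503065   0.17988489 0.01764961] [-0.88448129  0.16054521 -0.52816381]
```

View pics/e.png

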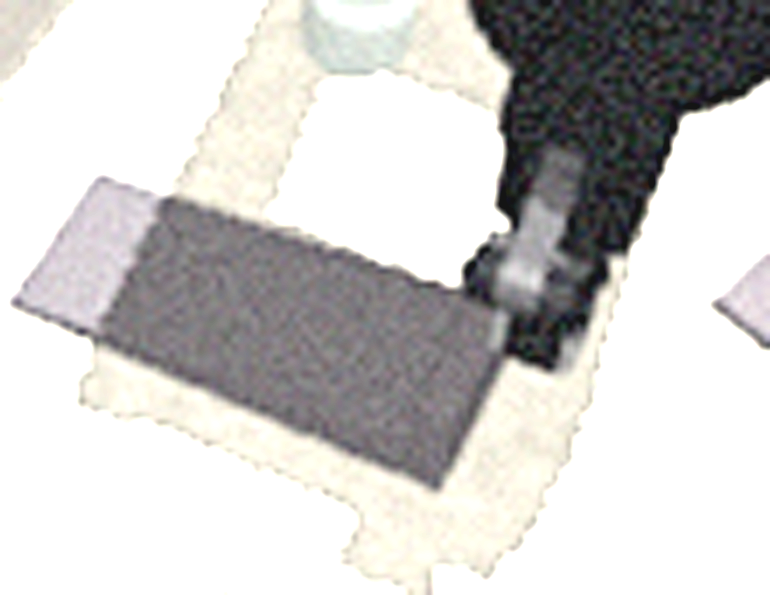

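jog_arm --moves '[[[0, 0, 0, -0.003, 0, 0, -1], [0, 0, 0, -0.003, 0, 0, -1], [0, 0, 0, -0.003, 0, 0, -1], [0, 0, 0, -0.003, 0, 0, -1], [0, 0, 0, -0.003, 0, 0, -1]]]'

```text
time_s: 6.2
ee_pos: [0.5051, 0.165, 0.017]
ee_rot: [-0.0, 0.646, 0.764, -0.0]
wrist_force: [-0.8, 0.7, -0.7]
grip_width: -0.0
```

```bash
python3 - <<'E'
from h import *
im=cams.read_camera('scene')[:,:,::-1]
c=cv2.resize(im[205:290,290:400],None,fx=7,fy=7,interpolation=cv2.INTER_CUBIC);cv2.imwrite('pics/f.png',cv2.convertScaleAbs(c,alpha=3,beta=20))
s=arm.get_state();print(s['ee_pos'],s['wrist_force'])
E
```

```text
[0.50525409 0.16455728 0.01698499] [-0.02637584 -1.26731105 -0.64595761]
```

View pics/f.png

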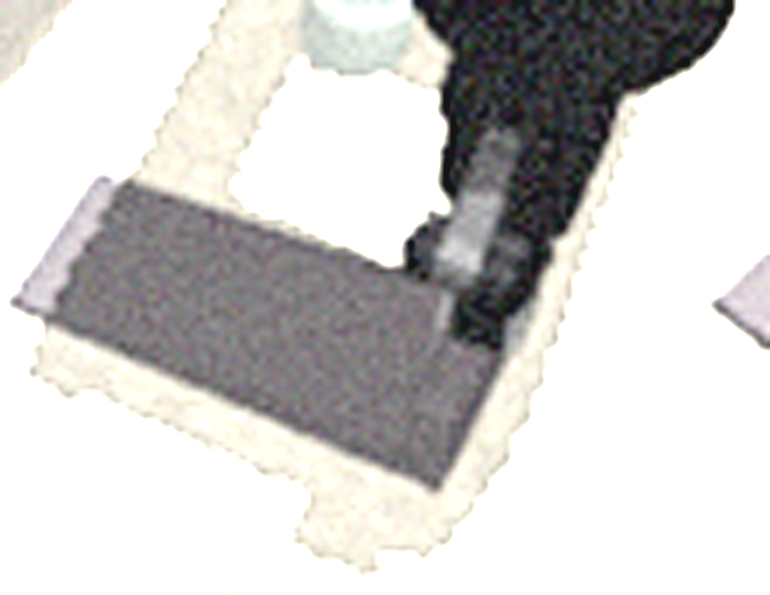

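Shut fingers also sink into the heel with no force. Next I'll test whether the fingertips touch anything: back out and lower gently onto bare bench behind the heel.

jog_arm --moves '[[[0, 0, 0, 0.025, 0, 0, -1], [0, 0, 0, 0.015, 0, 0, -1], [0, 0, 0, 0, 0, 0.01, -1], [0, 0, 0, 0, 0, 0.004, -1], [0, 0, 0, 0, 0, 0.002, -1], [0, 0, 0, 0, 0, 0.002, -1], [0, 0, 0, 0, 0, 0.001, -1], [0, 0, 0, 0, 0, 0, -1]]]'

```text
time_s: 6.92
ee_pos: [0.4985, 0.204, -0.0023]
ee_rot: [-0.0, 0.646, 0.763, -0.0]
wrist_force: [-0.0, -0.3, -0.5]
grip_width: 0.0
```

jog_arm --moves '[[[0, 0, 0, 0, 0, 0.002, -1], [0, 0, 0, 0, 0, 0.002, -1], [0, 0, 0, 0, 0, 0, -1]]]'

```text
time_s: 7.17
ee_pos: [0.4984, 0.2044, -0.0063]
ee_rot: [-0.0, 0.646, 0.763, -0.0]
wrist_force: [0.6, -0.4, -0.2]
grip_width: 0.0001
```

```bash
python3 - <<'E'
from h import *
im=cams.read_camera('scene')[:,:,::-1]
s=arm.get_state();print(s['ee_pos'],s['wrist_force'],s['joint_torque'],s['ft_torque'])
c=cv2.resize(im[205:300,300:420],None,fx=6.5,fy=6.3,interpolation=cv2.INTER_CUBIC);cv2.imwrite('pics/g.png',cv2.convertScaleAbs(c,alpha=3,beta=20))
E
```

```text
[ 0.49839936  0.20451571 -0.00613125] [-0.73265511  0.46011123 -0.4028223 ] [-6.37307880e-02 -4.82350910e+01 -2.02239668e+01 -3.46411136e-03
 -3.66172486e-02 -8.06173957e-04] [-0.03035214  0.01050044  0.02405311]
```

View pics/g.png

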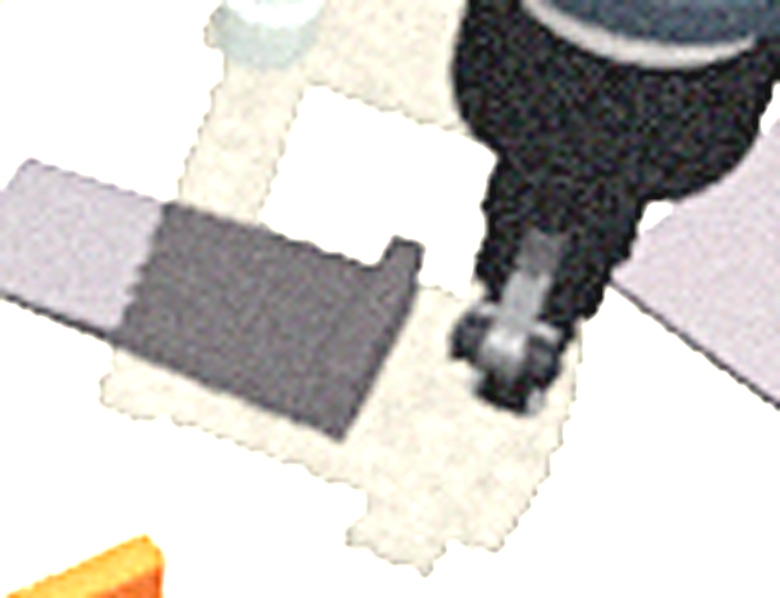

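The TCP reads 6 mm below the bench, also with no force, and the picture shows the tip cut off by the bench. So the last few mm of the finger model seem to have no contact. Contact may begin farther up, at the pads, so I'll push the heel with the tips at bench level, which brings more of the finger against it.

jog_arm --moves '[[[0, 0, 0, 0, 0, -0.007, -1], [0, 0, 0, -0.01, 0, 0, -1], [0, 0, 0, -0.008, 0, 0, -1], [0, 0, 0, -0.004, 0, 0, -1], [0, 0, 0, -0.004, 0, 0, -1], [0, 0, 0, -0.004, 0, 0, -1], [0, 0, 0, -0.004, 0, 0, -1], [0, 0, 0, -0.004, 0, 0, -1]]]'

```text
time_s: 7.88
ee_pos: [0.5049, 0.1668, 0.001]
ee_rot: [-0.0, 0.646, 0.763, 0.0]
wrist_force: [-0.4, 1.2, 0.1]
grip_width: 0.0001
```

```bash
python3 - <<'E'
from h import *
im=cams.read_camera('scene')[:,:,::-1]
s=arm.get_state();print(s['ee_pos'],s['wrist_force'])
c=cv2.resize(im[205:300,280:400],None,fx=6.5,fy=6.3,interpolation=cv2.INTER_CUBIC);cv2.imwrite('pics/i.png',cv2.convertScaleAbs(c,alpha=3,beta=20))
E
```

```text
[0.50500481 0.16621672 0.00097285] [ 0.34828964 -1.26360402  0.64372007]
```

View pics/i.png

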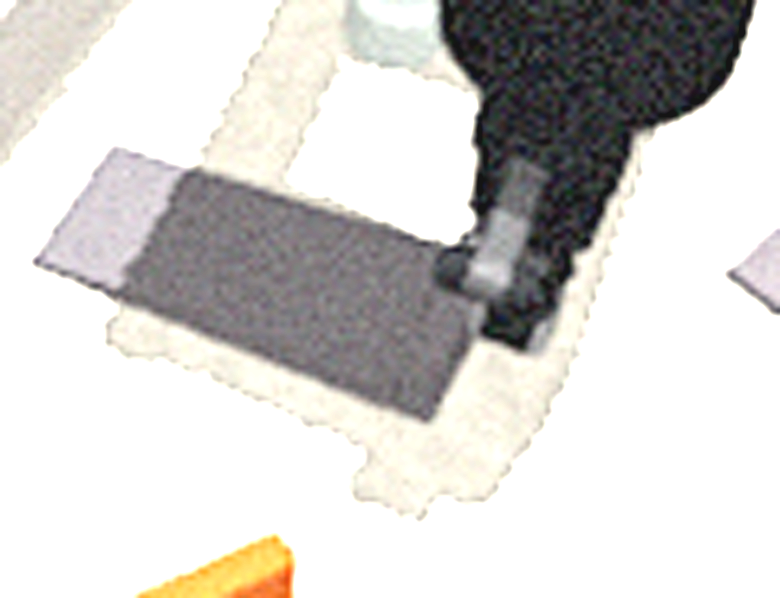

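The wedge has moved: its lower heel corner went from the equivalent of crop (470,438) to (430,418). So there is contact, but it starts about 18–34 mm above the nominal TCP. I'll measure the new pose and keep pushing at this height.

```bash
cat >> h.py <<'E'
def wfit(n,P,loc,p0):
    loc=np.array(loc,float);w=fit(n,loc,np.array(P,float),p0)
    a=np.load('pose.npz')['a'];f=T(a,[(.075,.105,0)])[0];d=f-T(w,[(.065,0,0)])[0];c,s=np.cos(w[2]),np.sin(w[2])
    print('tip->foot along %.4f lat %.4f'%(d[0]*c+d[1]*s,-d[0]*s+d[1]*c),'heel',T(w,[(-.065,0,.017)])[0].round(4));return w
E
python3 - <<'E'
from h import *
im=np.load('top.npy')
g=lambda P,o,f:(np.array(P,float)+.5)/f-.5+np.array(o)
# sanity on original wedge from e.png crop (o=290,205 f=7)
L=[(.065,.028,0),(.065,-.028,.003),(-.065,.028,0)]
wfit('scene',g([(13,303),(103,177),(437,490)],[290,205],7),L,[.513,.104,-1.45])
wfit('scene',g([(36,264),(117,148),(430,420)],[280,205],[6.5,6.3]),L,[.513,.104,-1.45])
E
```

```text
[ 0.5123  0.1061 -1.4493] [-0.45  0.39 -0.25 -1.42  0.65  0.74]
tip->foot along 0.0634 lat 0.0088 heel [0.5044 0.1707 0.017 ]
[ 0.5147  0.0928 -1.4196] [-0.46  0.22 -0.39 -1.34  0.78  0.82]
tip->foot along 0.0500 lat 0.0046 heel [0.5049 0.157  0.017 ]
```

jog_arm --moves '[[[0, 0, 0, -0.005, 0, 0, -1], [0, 0, 0, -0.005, 0, 0, -1], [0, 0, 0, -0.005, 0, 0, -1], [0, 0, 0, -0.005, 0, 0, -1], [0, 0, 0, -0.005, 0, 0, -1], [0, 0, 0, -0.005, 0, 0, -1], [0, 0, 0, -0.005, 0, 0, -1], [0, 0, 0, -0.005, 0, 0, -1]]]'

```text
time_s: 8.6
ee_pos: [0.5115, 0.1271, 0.0009]
ee_rot: [-0.0, 0.646, 0.763, -0.0]
wrist_force: [0.3, 1.2, 0.6]
grip_width: -0.0001
```

```bash
python3 - <<'E'
from h import *
im=cams.read_camera('scene')[:,:,::-1]
s=arm.get_state();print(s['ee_pos'],s['wrist_force'])
c=cv2.resize(im[190:285,250:370],None,fx=6.5,fy=6.3,interpolation=cv2.INTER_CUBIC);cv2.imwrite('pics/j.png',cv2.convertScaleAbs(c,alpha=3,beta=20))
E
```

```text
[0.51175768 0.12638188 0.00097002] [ 0.16104404 -0.68745938 -1.17071174]
```

View pics/j.png

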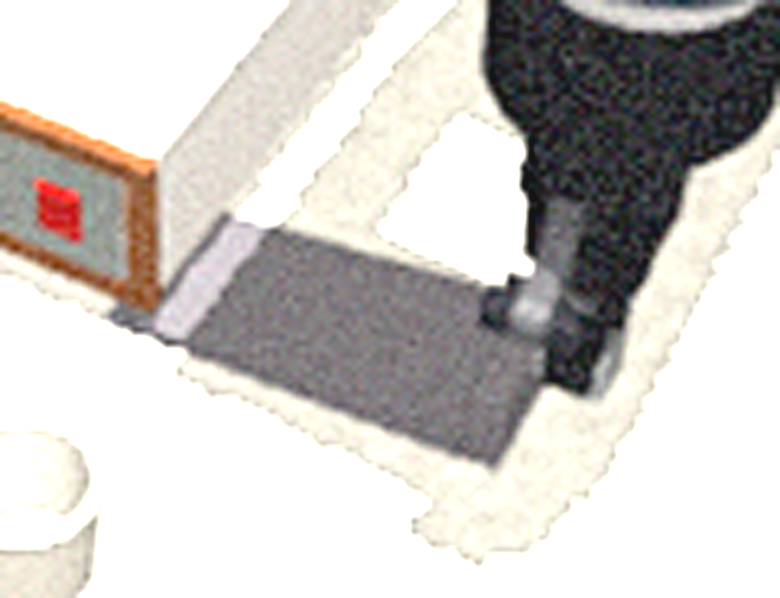

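```bash
python3 - <<'E'
from h import *
g=lambda P,o,f:(np.array(P,float)+.5)/f-.5+np.array(o)
L=[(.065,.028,0),(-.065,.028,0)]
wfit('scene',g([(110,316),(494,467)],[250,190],[6.5,6.3]),L,[.52,.05,-1.42])
E
```

```text
[ 0.5217  0.0518 -1.4175] [-0.38 -0.27  0.36  0.19]
tip->foot along 0.0085 lat 0.0037 heel [0.5118 0.1161 0.017 ]
```

jog_arm --moves '[[[0, 0, 0, -0.004, 0, 0, -1], [0, 0, 0, -0.004, 0, 0, -1], [0, 0, 0, -0.004, 0, 0, -1], [0, 0, 0, -0.004, 0, 0, -1], [0, 0, 0, -0.003, 0, 0, -1], [0, 0, 0, -0.003, 0, 0, -1]]]'

```text
time_s: 9.15
ee_pos: [0.5151, 0.1057, 0.001]
ee_rot: [-0.0, 0.646, 0.763, -0.0]
wrist_force: [0.2, 0.4, -0.1]
grip_width: -0.0001
```

jog_arm --moves '[[[0, 0, 0, -0.002, 0, 0, -1], [0, 0, 0, -0.002, 0, 0, -1], [0, 0, 0, -0.002, 0, 0, -1]]]'

```text
time_s: 9.4
ee_pos: [0.5161, 0.1, 0.001]
ee_rot: [-0.0, 0.646, 0.763, -0.0]
wrist_force: [0.1, 0.9, -1.2]
grip_width: 0.0001
```

jog_arm --moves '[[[0, 0, 0, -0.002, 0, 0, -1], [0, 0, 0, -0.002, 0, 0, -1]]]'

```text
time_s: 9.57
ee_pos: [0.5168, 0.096, 0.001]
ee_rot: [0.0, 0.646, 0.763, -0.0]
wrist_force: [-0.2, -0.2, -0.4]
grip_width: 0.0001
```

jog_arm --moves '[[[0, 0, 0, -0.002, 0, 0, -1], [0, 0, 0, -0.002, 0, 0, -1]]]'

```text
time_s: 9.73
ee_pos: [0.5174, 0.0921, 0.001]
ee_rot: [-0.0, 0.646, 0.763, -0.0]
wrist_force: [-0.5, -0.3, 0.6]
grip_width: -0.0001
```

jog_arm --moves '[[[0, 0, 0, -0.002, 0, 0, -1], [0, 0, 0, -0.002, 0, 0, -1]]]'

```text
time_s: 9.9
ee_pos: [0.5181, 0.0881, 0.001]
ee_rot: [-0.0, 0.646, 0.763, -0.0]
wrist_force: [0.9, 0.2, 0.0]
grip_width: 0.0003
```

jog_arm --moves '[[[0, 0, 0, -0.002, 0, 0, -1], [0, 0, 0, -0.001, 0, 0, -1]]]'

```text
time_s: 10.07
ee_pos: [0.5187, 0.085, 0.001]
ee_rot: [0.0, 0.646, 0.763, 0.0]
wrist_force: [0.0, -0.0, 0.2]
grip_width: -0.0002
```

```bash
python3 - <<'E'
from h import *
im=cams.read_camera('scene')[:,:,::-1]
f=[]
for i in range(6):
    cams.read_camera('scene'); s=arm.get_state();f.append(s['wrist_force'])
print(s['ee_pos'],np.round(f,1).tolist(),s['time_s'])
c=cv2.resize(im[170:285,230:370],None,fx=5.5,fy=5,interpolation=cv2.INTER_CUBIC);cv2.imwrite('pics/k.png',cv2.convertScaleAbs(c,alpha=2.5,beta=20))
E
```

```text
[0.51859157 0.08538021 0.0010681 ] [[0.4, -0.3, -0.3], [1.0, 0.0, -0.1], [-0.1, -0.0, -0.7], [0.3, 0.4, -0.3], [0.8, 0.3, -0.4], [-0.4, 0.4, -0.1]] 10.4167
```

View pics/k.png

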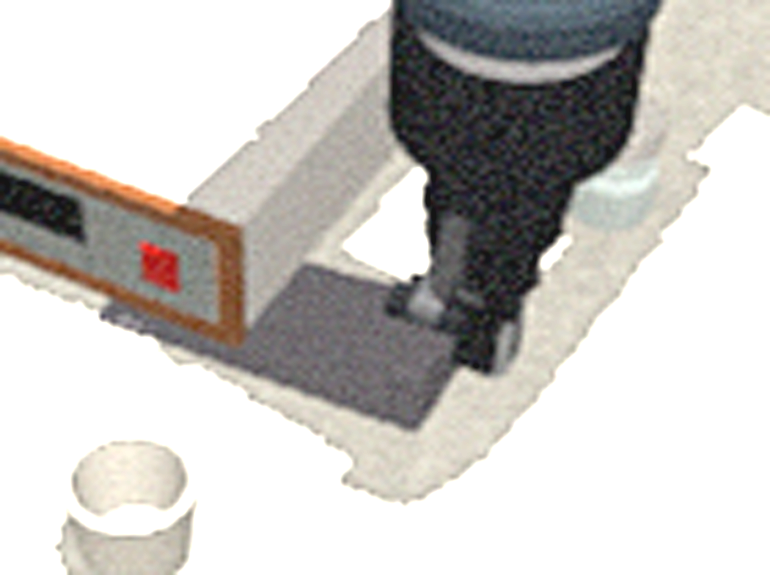

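jog_arm --moves '[[[0, 0, 0, -0.0015, 0, 0, -1], [0, 0, 0, -0.0015, 0, 0, -1]]]'

```text
time_s: 10.58
ee_pos: [0.519, 0.0825, 0.001]
ee_rot: [-0.0, 0.646, 0.764, 0.0]
wrist_force: [-0.2, 0.9, 0.1]
grip_width: 0.0002
```

jog_arm --moves '[[[0, 0, 0, -0.0015, 0, 0, -1], [0, 0, 0, -0.0015, 0, 0, -1]]]'

```text
time_s: 10.75
ee_pos: [0.5196, 0.0793, 0.001]
ee_rot: [-0.0, 0.646, 0.763, 0.0]
wrist_force: [-0.3, 0.2, 0.3]
grip_width: -0.0
```

jog_arm --moves '[[[0, 0, 0, -0.0015, 0, 0, -1], [0, 0, 0, -0.0015, 0, 0, -1]]]'

```text
time_s: 10.92
ee_pos: [0.5201, 0.0763, 0.001]
ee_rot: [-0.0, 0.646, 0.763, 0.0]
wrist_force: [-0.1, 0.8, 0.1]
grip_width: 0.0001
```

jog_arm --moves '[[[0, 0, 0, -0.0015, 0, 0, -1], [0, 0, 0, -0.0015, 0, 0, -1]]]'

```text
time_s: 11.08
ee_pos: [0.5204, 0.0738, 0.001]
ee_rot: [-0.0, 0.646, 0.763, 0.0]
wrist_force: [-0.3, 5.6, 1.6]
grip_width: 0.0002
```

jog_arm --moves '[[[0, 0, 0, -0.0015, 0, 0, -1], [0, 0, 0, -0.001, 0, 0, -1]]]'

```text
time_s: 11.25
ee_pos: [0.5205, 0.0724, 0.0011]
ee_rot: [-0.001, 0.646, 0.763, 0.001]
wrist_force: [-0.8, 10.4, 2.9]
grip_width: -0.0001
```

```bash
python3 - <<'E'
from h import *
im=cams.read_camera('scene')[:,:,::-1]
f=[]
for i in range(3):
    cams.read_camera('scene'); s=arm.get_state();f.append(s['wrist_force'])
print(s['ee_pos'],np.round(f,1).tolist(),s['time_s'])
c=cv2.resize(im[170:285,230:370],None,fx=5.5,fy=5,interpolation=cv2.INTER_CUBIC);cv2.imwrite('pics/l.png',cv2.convertScaleAbs(c,alpha=2.5,beta=20))
E
```

```text
[0.52047982 0.07223796 0.00102637] [[-0.0, 7.3, 1.1], [-1.6, 6.4, 3.2], [-1.7, 6.9, 1.1]] 11.45
```

View pics/l.png

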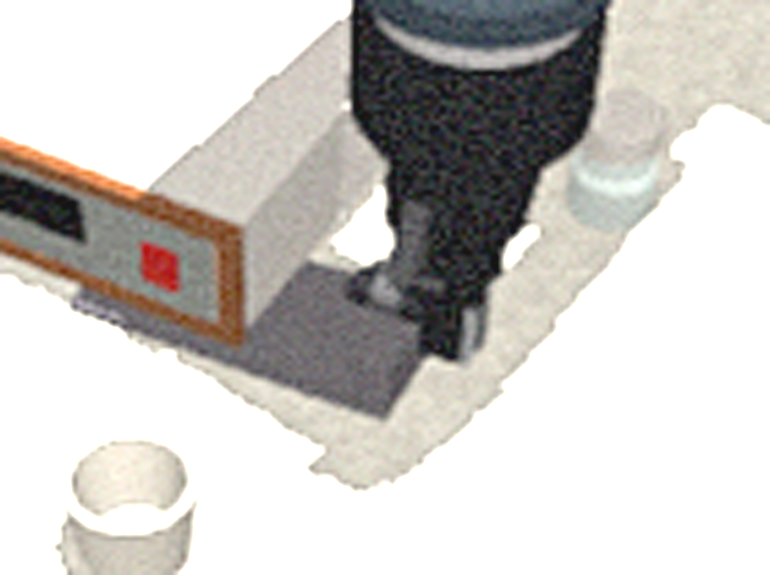

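Snug: the push force rose from 0.8 N to 5.6 N, then 10.4 N, while the case corner stayed at crop (243,345). I'll back off, go up and move over the short foot.

jog_arm --moves '[[[0, 0, 0, 0.005, 0, 0, -1], [0, 0, 0, 0.015, 0, 0, -1], [0, 0, 0, 0.01, 0, 0, -1], [0, 0, 0, 0, 0, -0.03, -1], [0, 0, 0, 0, 0, -0.04, -1], [0, 0, 0, 0, 0, -0.04, -1], [0, 0, 0, 0, 0, 0, -1]]]'

```text
time_s: 12.03
ee_pos: [0.5211, 0.1008, 0.1186]
ee_rot: [0.005, 0.645, 0.764, 0.004]
wrist_force: [2.5, -0.3, 1.0]
grip_width: 0.0001
```

jog_arm --moves '[[[0, 0, 0, -0.03, 0, 0, -1], [0, 0, 0, -0.035, 0, 0, -1], [0, 0, 0, -0.03, 0, 0, -1], [0, 0, 0, -0.02, 0, 0, -1], [0, 0, 0, -0.009, 0.0007, 0, -1], [0, 0, 0, 0, 0, 0, -1], [0, 0, 0, 0, 0, 0, -1]]]'

```text
time_s: 12.62
ee_pos: [0.537, -0.0212, 0.1107]
ee_rot: [-0.0, 0.646, 0.763, 0.0]
wrist_force: [0.1, 0.8, -0.0]
grip_width: -0.0001
```

```bash
python3 - <<'E'
from h import *
im=cams.read_camera('scene')[:,:,::-1]
f=[]
for i in range(3):
    cams.read_camera('scene'); s=arm.get_state();f.append(s['wrist_force'])
print(s['ee_pos'],np.round(f,1).tolist(),s['time_s'])
cv2.imwrite('pics/scene_m.png',im)
c=cv2.resize(im[130:280,140:370],None,fx=3.4,fy=3.4,interpolation=cv2.INTER_CUBIC);cv2.imwrite('pics/m.png',cv2.convertScaleAbs(c,alpha=2,beta=10))
E
```

```text
[ 0.53690558 -0.02018537  0.11090924] [[0.2, 0.3, 0.8], [0.8, -0.3, 0.5], [0.1, 0.1, 0.4]] 12.8167
```

View pics/m.png

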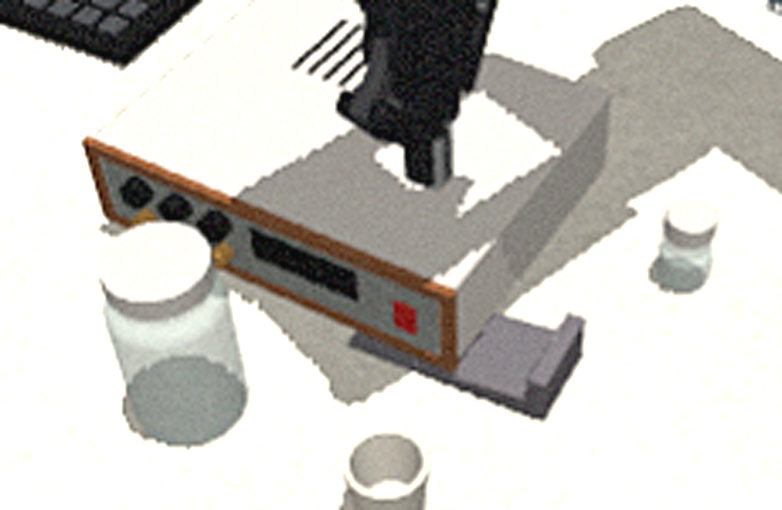

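The wedge sits under the corner (thin tip at crop (355,342), heel at (570,350)) and the case looks level. I'll descend to press.

jog_arm --moves '[[[0, 0, 0, 0, 0, 0.01, -1], [0, 0, 0, 0, 0, 0.01, -1], [0, 0, 0, 0, 0, 0.005, -1], [0, 0, 0, 0, 0, 0.003, -1], [0, 0, 0, 0, 0, 0.002, -1], [0, 0, 0, 0, 0, 0.002, -1], [0, 0, 0, 0, 0, 0.002, -1]]]'

```text
time_s: 13.4
ee_pos: [0.5374, -0.0216, 0.0769]
ee_rot: [0.0, 0.646, 0.763, 0.0]
wrist_force: [-0.1, -0.1, 0.3]
grip_width: 0.0001
```

jog_arm --moves '[[[0, 0, 0, 0, 0, 0.002, -1], [0, 0, 0, 0, 0, 0.002, -1], [0, 0, 0, 0, 0, 0.002, -1]]]'

```text
time_s: 13.65
ee_pos: [0.5374, -0.0217, 0.071]
ee_rot: [0.0, 0.646, 0.763, 0.0]
wrist_force: [-0.4, 0.7, 0.4]
grip_width: 0.0001
```

jog_arm --moves '[[[0, 0, 0, 0, 0, 0.002, -1], [0, 0, 0, 0, 0, 0.002, -1]]]'

```text
time_s: 13.82
ee_pos: [0.5373, -0.0216, 0.0669]
ee_rot: [0.0, 0.646, 0.763, 0.0]
wrist_force: [-0.9, -0.4, 0.2]
grip_width: 0.0003
```

jog_arm --moves '[[[0, 0, 0, 0, 0, 0.002, -1], [0, 0, 0, 0, 0, 0.002, -1]]]'

```text
time_s: 13.98
ee_pos: [0.5372, -0.0216, 0.0628]
ee_rot: [0.0, 0.646, 0.763, -0.0]
wrist_force: [0.2, -0.3, -0.6]
grip_width: 0.0001
```

```bash
python3 - <<'E'
from h import *
im=cams.read_camera('scene')[:,:,::-1]
s=arm.get_state()
print(s['ee_pos'],s['wrist_force'],s['time_s'])
c=cv2.resize(im[130:280,140:370],None,fx=3.4,fy=3.4,interpolation=cv2.INTER_CUBIC);cv2.imwrite('pics/n.png',cv2.convertScaleAbs(c,alpha=2,beta=10))
E
```

```text
[ 0.53698335 -0.02150491  0.06244068] [-0.30264408  0.26846438 -1.20938916] 14.0333
```

View pics/n.png

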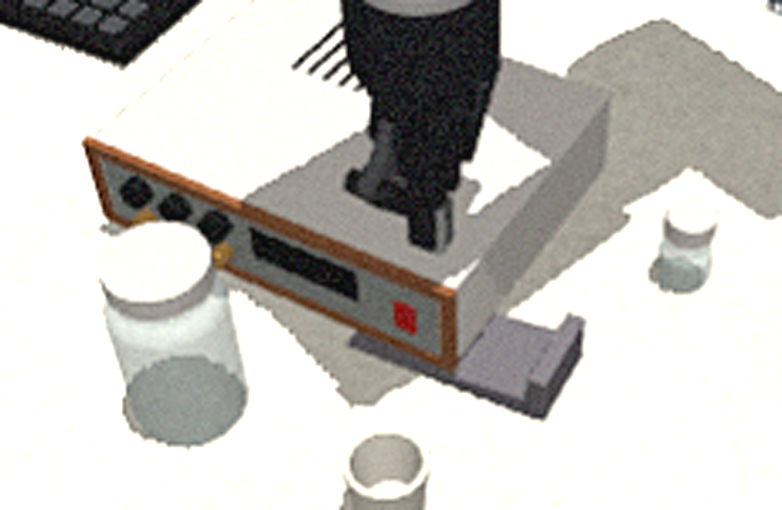

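```bash
python3 - <<'E'
from h import *
for z in(.0624,.079,.09,.1): print(z,(proj('scene',[[.537,-.0215,z]])-[140,130])*3.4)
E
```

```text
0.0624 [[430.67679893 267.29517696]]
0.079 [[429.72382628 246.7285281 ]]
0.09 [[429.0749669  232.71776666]]
0.1 [[428.47263656 219.70636018]]
```

The visible finger ends at (430,248), exactly where its axis crosses the case top. So the tip is about 16 mm inside the case with no contact, as with the bench. I'll keep going down in small steps until the load-bearing part touches.

jog_arm --moves '[[[0, 0, 0, 0, 0, 0.0015, -1], [0, 0, 0, 0, 0, 0.0015, -1]]]'

```text
time_s: 14.2
ee_pos: [0.5373, -0.0216, 0.06]
ee_rot: [0.0, 0.646, 0.763, 0.0]
wrist_force: [1.0, 0.1, 0.5]
grip_width: 0.0001
```

jog_arm --moves '[[[0, 0, 0, 0, 0, 0.0015, -1], [0, 0, 0, 0, 0, 0.0015, -1]]]'

```text
time_s: 14.37
ee_pos: [0.5375, -0.0215, 0.0584]
ee_rot: [0.0, 0.646, 0.763, 0.0]
wrist_force: [-6.0, 2.3, 23.9]
grip_width: -0.0001
```

jog_arm --moves '[[[0, 0, 0, 0, 0, 0.0015, -1], [0, 0, 0, 0, 0, 0.001, -1]]]'

```text
time_s: 14.53
ee_pos: [0.5378, -0.0214, 0.0581]
ee_rot: [0.001, 0.646, 0.764, 0.0]
wrist_force: [-12.2, 3.6, 37.6]
grip_width: -0.0003
```

That was stiffer than expected (38 N), so I'll back off straight away, check that nothing shifted, and press again gently.

jog_arm --moves '[[[0, 0, 0, 0, 0, -0.003, -1], [0, 0, 0, 0, 0, -0.004, -1], [0, 0, 0, 0, 0, 0, -1]]]'

```text
time_s: 14.78
ee_pos: [0.5378, -0.0217, 0.0623]
ee_rot: [0.001, 0.646, 0.763, 0.0]
wrist_force: [0.4, -0.6, 0.1]
grip_width: 0.0
```

```bash
python3 - <<'E'
from h import *
im=cams.read_camera('scene')[:,:,::-1]
s=arm.get_state()
print(s['ee_pos'],s['wrist_force'],s['time_s'])
old=cv2.imread('pics/scene_m.png'); d=cv2.absdiff(cv2.GaussianBlur(old,(5,5),0),cv2.GaussianBlur(im.copy(),(5,5),0)).max(2)
both=np.hstack([cv2.resize(x[180:270,225:320],None,fx=4.2,fy=5,interpolation=cv2.INTER_CUBIC) for x in (old,im)])
cv2.imwrite('pics/o.png',cv2.convertScaleAbs(both,alpha=2.5,beta=10))
g0,g1=[cv2.cvtColor(x,cv2.COLOR_BGR2GRAY).astype(np.float32) for x in(old,im)]
for nm,(r,c) in dict(corner=((205,250),(255,300)),wedgeheel=((222,255),(285,315)),panelL=((165,215),(160,215)),vents=((135,158),(222,248)),vial=((185,220),(330,360)),cup=((255,290),(235,275)),jar=((195,265),(165,215))).items():
    print(nm,cv2.phaseCorrelate(g0[r[0]:r[1],c[0]:c[1]],g1[r[0]:r[1],c[0]:c[1]]))
E
```

```text
[ 0.5375648  -0.02164568  0.06177048] [-0.25323161  0.43173619 -0.00690403] 14.8333
corner ((0.7122436401080279, 0.6136993165079794), 0.79708379910316)
wedgeheel ((0.0776720187501958, -0.005234177505364812), 1.0139115310377544)
panelL ((0.07529269988397402, 0.17451439278365655), 0.9184369249343872)
vents ((-0.10136183681525068, -0.2273804425738426), 0.32731173288675003)
vial ((-0.10148002712694293, -0.03413744040668476), 0.7615768719602514)
cup ((0.023066847010021263, -0.0058162770916538875), 0.9630997671021355)
jar ((0.036637902277597334, -0.04058167445015215), 0.9572975651423137)
```

View pics/o.png

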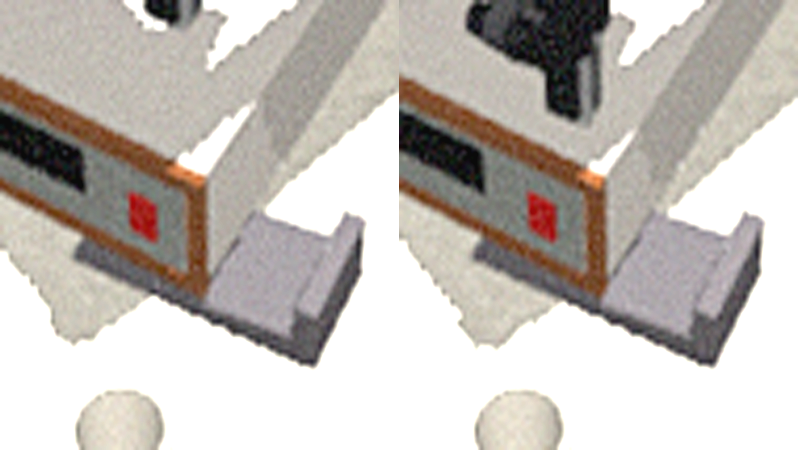

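Nothing moved: the corner and wedge look identical before and after in the pair, and the bystanders shifted less than 0.15 px. Now a gentle press.

jog_arm --moves '[[[0, 0, 0, 0, 0, 0.001, -1], [0, 0, 0, 0, 0, 0.001, -1], [0, 0, 0, 0, 0, 0.0005, -1], [0, 0, 0, 0, 0, 0.0005, -1], [0, 0, 0, 0, 0, 0, -1]]]'

```text
time_s: 15.25
ee_pos: [0.537, -0.0215, 0.0587]
ee_rot: [-0.0, 0.646, 0.763, -0.0]
wrist_force: [-1.8, 1.6, 5.4]
grip_width: -0.0001
```

```bash
python3 - <<'E'
from h import *
f=[]
for i in range(3):
    im=cams.read_camera('scene'); s=arm.get_state();f.append(s['wrist_force'])
print(s['ee_pos'],np.round(f,1).tolist(),s['time_s'])
E
```

```text
[ 0.53701792 -0.02149933  0.05872016] [[-2.6, 1.1, 6.3], [-2.1, 0.4, 6.3], [-3.1, 0.1, 6.6]] 15.4
```

jog_arm --moves '[[[0, 0, 0, 0, 0, 0.0005, -1], [0, 0, 0, 0, 0, 0, -1], [0, 0, 0, 0, 0, 0, -1]]]'

```text
time_s: 15.65
ee_pos: [0.5371, -0.0215, 0.0587]
ee_rot: [-0.0, 0.646, 0.763, -0.0]
wrist_force: [-3.5, 0.5, 9.5]
grip_width: -0.0001
```

```bash
python3 - <<'E'
from h import *
f=[]
for i in range(4):
    im=cams.read_camera('scene'); s=arm.get_state();f.append(s['wrist_force'])
print(s['ee_pos'],np.round(f,1).tolist(),s['time_s'])
im=im[:,:,::-1];cv2.imwrite('pics/scene_p.png',im)
old=cv2.imread('pics/scene0.png');mid=cv2.imread('pics/scene_m.png')
ims=np.hstack([cv2.resize(x[200:245,255:290],None,fx=7,fy=10,interpolation=cv2.INTER_CUBIC) for x in (old,mid,im)])
cv2.imwrite('pics/p.png',cv2.convertScaleAbs(ims,alpha=2.5,beta=10))
a=np.load('pose.npz')['a']
print(proj('scene',T(a,[(.1,.13,.079),(.1,.13,.0775),(.1,.13,.014)])))
G=[cv2.cvtColor(x.copy(),cv2.COLOR_BGR2GRAY).astype(np.float32) for x in(old,mid,im)]
w=cv2.createHanningWindow((22,30),cv2.CV_32F)
for nm,(r,c) in dict(red_switch=(210,252),panelL=(175,165),knobs=(178,185)).items():
    q=[g[r:r+30,c:c+22] for g in G]
    print(nm,[np.round(cv2.phaseCorrelate(q[i],q[2],w)[0],2) for i in(0,1)])
E
```

```text
[ 0.53706459 -0.02151988  0.0586683 ] [[-3.8, 0.6, 9.2], [-3.7, -0.4, 9.5], [-2.7, -0.3, 9.9], [-2.4, 0.6, 10.0]] 15.85
[[271.53164576 215.91875457]
 [271.55022528 216.47135683]
 [272.28759878 238.37985387]]
red_switch [array([-0.45,  0.04]), array([0.09, 0.23])]
panelL [array([0.11, 0.18]), array([0.09, 0.02])]
knobs [array([-0.03,  0.06]), array([-0.03,  0.25])]
```

View pics/p.png

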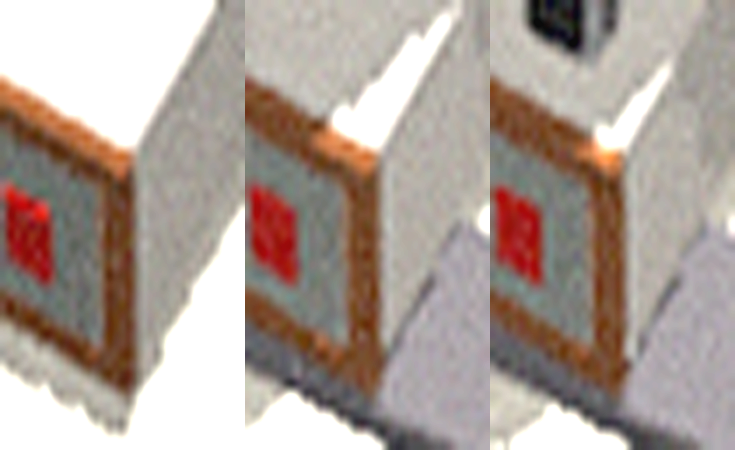

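The press is steady at about 9.7 N. The corner edge sits at the same height (crop y≈155) in the original, pre-press and pressed pictures. Handing in.

```bash
python3 - <<'E'
from workcell import arm
s=arm.get_state();print(s['wrist_force'],s['ee_pos'],s['time_s'])
print(arm.finish_job())
E
```

```text
[-2.43366015  0.5851597   9.96615539] [ 0.53706459 -0.02151988  0.0586683 ] 15.85
the job is handed in; nothing more can be done
None
```

I pushed the small grey wedge thin end first under the short foot until it was snug, and handed the job in at 15.85 s while pressing about 10 N over that foot. No verdict is reported.

**Snug:** the push rose from 0.8 N to 5.6 N, then to a 10.4 N peak, with the tip about 45 mm past the foot's centre. I stopped there, about 2 mm after it began to bind, which would lift the corner by only a few tenths of a millimetre.

**Final press:** it held steady at 9.2–10.0 N. The reported tool height changed less than 0.1 mm between 6 and 10 N, and about 0.6 mm up to 38 N.

**Level check:** the case corner looked the same in the original, pre-press and pressed pictures. One pixel is about 2.7 mm there, so the tool height is the better evidence. I did not log the exact height at first touch, so the readings only limit the total dip to under about 1.3 mm, just inside the 1.5 mm limit.

**Bystanders:** the jar, vial and cup shifted less than 0.15 px between the pictures just before and just after the hard press. I did not measure them again at hand-in.

**What went wrong or disagreed:**
- **No contact at the fingertips:** the last 20 mm or so above the tool point passed through the heel, the bench and the case top without any force. My first pushes did not move the wedge, and during a test on the bench the tool point went 6 mm below the surface.
- **Pads used instead:** the pushing and pressing were therefore done with the pad part of the fingers, with the tool point about 20 mm lower than expected. In the pictures the tips look sunk into the case.
- **Too hard a first press:** it overshot to about 38 N because contact came stiffly. I backed off, saw that nothing had shifted, and pressed again gently.
- **Side force:** about 2–4 N remained along x during the final press, with no visible sliding.

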